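Log the parts tote on the bench scale and lift it off level

TASK

The blue tote of salvaged yoke parts is standing on the bench scale: with its weight on the pan, press the yellow key right down to freeze the reading, let it up, then press the green key right down to print the ticket, one key at a time and without pressing the red or the grey key. Then take the tote by its handle, lift it straight up until there is about 10 cm of air between it and the pan, and finish holding it there over the scale, level and still, for the packer to take from you: do not put it down or let go. Keep the parts in the tote and do not shift the other things on the bench.

Things in the scene. Friction and masses are not known exactly. Their poses are not given: they have to be found in the camera images.
- scale: White bench scale, fixed, 340 (x) by 320 (y) mm. Origin: centre of its underside, on the bench; own x points away from the operator, z up. Front 110 mm: black panel sloping 0.2 rad (low towards the operator) with a green display strip and a row of four keys 50 mm apart: red at y +75 mm, grey +25, yellow -25, green -75. Behind it a flat steel pan.
- pan_top (a point): Centre of the steel pan's upper face, 55 mm behind (+x) and 80 mm above the scale's origin. The pan is 230 (x) by 300 (y) mm.
- key_hold_top (a point): Yellow key (freezes the reading), cap 22 by 26 mm; this point is the centre of its top face, which stands 10 mm proud of the panel. Its z axis is the key's outward axis (leaning 0.2 rad towards the operator).
- key_print_top (a point): Green key (prints the ticket), same make as the yellow one; centre of its top face.
- key_hold (a joint): Yellow key's travel: 0 up, 0.005 m fully down; a spring returns it; 1.2 N to start, 4.2 N fully down. Pressing straight down works as well as along its axis.
- key_print (a joint): Green key's travel: 0 up, 0.005 m fully down; same spring.
- key_tare (a joint): Grey key's travel, 0 up, 0.005 m down; leave alone.
- key_power (a joint): Red key's travel, 0 up, 0.005 m down; leave alone.
- tote: Blue open tray, loose, 170 (x) by 280 (y) by 60 mm high, three compartments side by side along y, standing on the pan. Origin: centre of its underside; z up. Two steel straps at its y ends rise to 140 mm and carry a bar along y. Empty mass 0.40 kg, balanced about its middle; the load in it moves the balance point.
- tote_handle (a point): Centre of the tote's handle, 125 mm above the tote's underside (same axes as the tote): a black grip, 150 mm long along the tote's y, 22 mm wide (x), 26 mm high, flat-sided, free all round for 50 mm below.
- tote_bottom (a point): Centre of the tote's underside.
- hub_mid (a point): Centre of a bare aluminium hub casting, 72 by 60 by 40 mm, lying loose in one compartment of the tote, about 0.22 kg (0.15 to 0.3).
- grip_a_mid (a point): Centre of a white hand grip, 118 by 40 by 36 mm, lying loose across one compartment of the tote, 0.07 kg.
- grip_b_mid (a point): Centre of the second white hand grip, same as the first, in another compartment.
- yoke: Bystander: black aircraft control wheel lying face down right of the scale (operator's view), 350 by 180 mm, with a tube stub up to 125 mm high; origin under its hub; loose.
- gauge: Bystander: black round flight instrument standing face up left of the scale, 83 mm wide, 81 mm high; origin under its centre; loose.
- driver: Bystander: screwdriver lying on the bench in front and right of the scale; loose.
- printer: Bystander: grey ticket printer, 150 by 110 by 80 mm high with a paper ticket standing up to 100 mm, left of the scale; origin under its centre; fixed.
Not all that is in view belongs to the job. Leave any brown look-alike of the part that bears grip_a_mid alone. Leave any brown look-alike of the part that bears grip_b_mid alone.

How it is judged (in metres and radians):
On the way, in this order (a step that is already met when the one before it is completed fails the run):
1. the yellow key is pressed down (over 3.5 of 5 mm) with the tote standing on the pan and the green key up (value of joint key_hold above 0.0035 m and value of joint key_print below 0.0015 m and contact force between tote and scale above 3 N), for 0.05 s.
2. then the green key is pressed down with the tote standing on the pan and the yellow key up again (value of joint key_print above 0.0035 m and value of joint key_hold below 0.0015 m and contact force between tote and scale above 3 N), for 0.05 s.
3. the tote hangs in the fingers, clear of the pan by 60 mm or more (z of tote_bottom in the frame of pan_top above 0.06 m and contact force between tote and the fingers above 3 N and contact force between tote and scale below 0.1 N), for 0.2 s.
At the end, for the whole second after the job is handed in: Tote held in the fingers, its underside 60 to 150 mm above the pan and within 80 mm of being centred over it, within 0.1 rad of level, at rest (20 mm/s, 0.1 rad/s), touching neither the scale nor the things beside it; all three parts in it; yellow and green keys up (all of step 3 and z of tote_bottom in the frame of pan_top below 0.15 m and horizontal distance between tote_bottom and pan_top below 0.08 m and angle between tote_bottom's own z axis and vertical below 0.1 rad and linear speed of tote below 0.02 m/s and angular speed of tote below 0.1 rad/s and contact force between tote and yoke below 0.1 N and contact force between tote and printer below 0.1 N and contact force between tote and gauge below 0.1 N and horizontal distance between each of hub_mid, grip_a_mid, grip_b_mid and tote_bottom below 0.16 m and z of hub_mid in the frame of tote_bottom between 0 and 0.06 m and z of grip_a_mid in the frame of tote_bottom between 0 and 0.06 m and z of grip_b_mid in the frame of tote_bottom between 0 and 0.06 m and value of joint each of key_hold, key_print below 0.0015 m); the arm keeps its last pose, push and grip.
It fails at once if the red or the grey key is pressed (over 2 mm) (value of joint any of key_power, key_tare above 0.002 m).
It fails at once if yellow and green keys are down together (both over 2 mm) (value of joint each of key_hold, key_print above 0.002 m).
It fails at once if the tote is tipped by more than 0.35 rad (20 degrees) (angle between tote_bottom's own z axis and vertical above 0.35 rad).
It fails at once if a loose bystander is shifted by more than 20 mm (distance of any of yoke, gauge, driver from where it was at the start of the episode above 0.02 m).
It also fails if it takes over 56 s, if anything falls off the work surface, if the arm or the gripper's body presses on something with over 40 N, if the wrist force passes 120 N, or if a joint passes its speed limit or range.

ROBOT

A 6-joint arm with a two-finger parallel gripper is mounted at the origin on the work surface. World frame = base frame: x ahead of the robot, y to its left, z up, the work surface at z = 0. Lengths are in mm, angles in rad, forces in N, time in s.
With the tool pointing down it reaches from about 350 to 775 mm from the base axis. Payload 7.3 kg.
Tool frame: the origin (TCP) lies at the very end of the fingers, on their centre line; the grasp point (between the pads) lies 19 mm behind it; z points along the fingers, y is the line along which they close (so a half turn about z gives the same grasp; the last joint's range is limited). The gripper opens to 92 mm and grips with 3 to 60 N. Pads are 19 mm wide; open, the fingers measure 130 mm over their backs; the gripper's body (75 mm by 190 mm) begins 47 mm behind the grasp point.
Start: joints at [-1.493, 0.342, 1.524, -0, 1.275, -0.146], TCP at [116.538, -511.922, 226.741] pointing down, gripper open.
Joint ranges: [-2.53, 2.53], [-0.77, 2.02], [0.04, 2.7], [-1, 4.14], [0.28, 2.66], [-3.11, 3.11]. Speed limits (rad/s): [2.57, 2.57, 3.14, 3.14, 3.14, 3.14].

INTERFACE

Orientations are given as [roll, pitch, yaw] about the fixed x, y, z axes, in that order (R = Rz(yaw) Ry(pitch) Rx(roll)).
In Python, from plant import bot gives the robot as it stands.
- The arm moves only by the tool apply_moves, never from a script. Its argument "motion" is text: rows parted by semicolons, each of 4 numbers parted by spaces: the shift along the tool's x, y, z in m, then the turn about the tool's z in degrees. A call has 1 to 8 rows; each row shifts and turns the commanded pose from where the row before left it, along the tool's axes as they then stand; what a row does not reach is not made up. A row lasts 1/8 s, in which the tool goes at most 62.5 mm and 10.7 degrees, less where a joint would pass 70% of its speed; a pose out of reach is approached as far as the arm can. A call with a gripper value outside its range is refused whole. "fingers" is the opening, from -1 (shut) to 1 (fully open), set as the call begins (left out, the last holds). The fingers move at their own pace and stop on an object; the grip force is fixed at half the most. Time passes only in rows, so rows that do not move let the fingers close. It gives the time, the measured TCP pose, the force, the opening and the grip force at its end, in the units of the state.
- bot.get_obs(): the state, without advancing time (a new reading comes with each control period).
- bot.capture(name): name is "side" or "top" or "wrist"; returns a dict with "img" (420x560x3 uint8, blue, green, red), "range_z" (420x560 float32, mm along the optical axis (not along the pixel's ray), 0 where there is no reading), "fx", "fy", "cx", "cy" (pixels), "world_from_camera" (4x4, takes a point from camera to world coordinates); the wrist camera has in their place "mount" (4x4, takes a point from camera to tool coordinates, whose origin is the TCP and whose axes are the flange's). Camera axes: x right, y down, z forward; pixel columns grow to the right and rows downward; lengths in mm; the calibration is good to about 2 mm. A picture is of the moment at which its call begins: read the wrist's pose just before it.
- bot.close_job(): hands the job in; it is judged then, once.
Trained networks look in a picture, given as the dict that the camera call returned (one of the last four; its "shot" number tells which), for a name from the list of things; names that differ only in an ending like _2 or _b are one class to them, and where a whole thing is asked for, a point or a joint stands for the part that bears it (a point fixed in the world has none). Each returns a list of dicts, best first, with "p" (0 to 1); they miss things now and then, are a little off and sometimes report something else, mostly with a low value. They report only what shows in the picture. A call takes as long as a camera call. They do not tell look-alikes from the thing itself.
- bot.cut_out(picture, thing): "pixels" (420x560 bool, what is visible of it) and "point" ([column, row] in pixels, amid what is visible of it).
The state is a dict: "time": time; "joint_positions": joint angles; "dq": joint speeds; "tau": joint torques, N m; "tool_pos": TCP position; "tcp_rot": TCP orientation; "contact_force": force on the tool from outside, world axes, zero at the start; "moment": the same for the moment, N m; "grip_width": finger opening in mm; "finger_force": force on a finger pad.
Only numpy, scipy, OpenCV 4.12 (cv2) and the standard library are available. Lean on these libraries where they do the work, as an engineer would, in place of code of your own. Each camera call takes 0.05 s, during which the arm holds its last target. There are 200 camera calls.

## Working session

There is one attempt and no reset: what is moved stays moved. The work goes in short steps, Python scripts to look and compute and a tool call to move; the robot and the scene stay as the last step left them, time stands still between calls to the robot, and variables do not carry over. Pictures are saved under pics/ and viewed, at most 10 in all, crops included, and the job is handed in when it is done.

Besides the shell and the picture viewer there is one more tool, called after "Request:" as name(argument=value, ...) on one line, values as JSON. apply_moves: Moves the arm, as the interface text tells. Its arguments: {"type":"object","properties":{"motion":{"type":"string"},"fingers":{"type":"number"}},"required":["motion"]}

```bash
mkdir -p pics; ls
cat > h.py <<'E'
import numpy as np, cv2
from plant import bot
from scipy.spatial.transform import Rotation as R
def Tcam(c,o=None):
    if 'world_from_camera' in c: return np.array(c['world_from_camera'])
    T=np.eye(4); T[:3,:3]=R.from_euler('xyz',o['tcp_rot']).as_matrix(); T[:3,3]=o['tool_pos']
    return T@np.array(c['mount'])
def cloud(c,o=None):
    z=c['range_z']; v,u=np.mgrid[:420,:560]
    P=np.stack([(u-c['cx'])/c['fx']*z,(v-c['cy'])/c['fy']*z,z,np.ones_like(z)],-1)
    W=(P@Tcam(c,o).T)[...,:3]; W[z<=0]=np.nan
    return W
E
python3 - <<'E'
from h import *
o=bot.get_obs(); print(o)
t=bot.capture("top"); 
W=cloud(t)
cv2.imwrite('pics/top.png',t['img'])
for n in ['scale','tote','tote_handle','key_hold_top','key_print_top','key_hold','key_print','key_tare','key_power','hub_mid','grip_a_mid','yoke','gauge','driver','printer']:
    try:
        for d in bot.cut_out(t,n)[:3]:
            m=d['pixels']; print(n,round(d['p'],2),np.round(d['point']),m.sum(),np.round(np.nanmedian(W[m],0)),np.round(np.nanpercentile(W[m],2,axis=0)),np.round(np.nanpercentile(W[m],98,axis=0)))
    except Exception as e: print(n,e)
s=bot.capture("side"); cv2.imwrite('pics/side.png',s['img'])
E
```

```text
pics
{'time': 0.0, 'joint_positions': array([-1.49300970e+00,  3.42707332e-01,  1.52502125e+00, -9.64989855e-06,
        1.27537668e+00, -1.45982429e-01]), 'dq': array([ 7.17874111e-04,  7.57499793e-04, -5.78319850e-04,  5.64401642e-04,
        7.62479941e-05,  1.53866814e-03]), 'tau': array([ 1.43418401e-03, -4.31243527e+01, -2.44214058e+01,  7.17248465e-02,
        5.59552631e-02, -1.12415837e-04]), 'tool_pos': array([ 116.49693929, -511.49815879,  226.05146634]), 'tcp_rot': array([-3.14009480e+00, -2.10900664e-04,  2.23771718e-01]), 'contact_force': array([-1.06670662, -1.24820706,  0.61397465]), 'moment': array([-0.02608852,  0.03948174, -0.02222586]), 'finger_force': 0.0, 'grip_width': 91.49751766834477}
scale 0.57 [284. 231.] 5595 [497.   2.  53.] [ 408. -163.   35.] [751. 146.  82.]
tote 0.8 [298. 181.] 5061 [633. -49.  86.] [ 532. -186.   79.] [741.  96. 218.]
tote_handle 0.74 [301. 177.] 5316 [633. -50.  86.] [ 532. -189.   79.] [741.  99. 218.]
key_hold_top 0.51 [214. 147.] 2010 [734. 210.  73.] [665. 156.   2.] [811. 271.  81.]
key_print_top 0.47 [304. 248.] 51 [439. -71. 
[... 607 characters left out ...]
8.   -1.] [ 837. -252.   39.]
grip_a_mid 0.62 [299. 184.] 313 [617. -41. 116.] [579. -62. 107.] [684. -22. 123.]
yoke 0.91 [410. 214.] 2380 [ 550. -387.   34.] [ 384. -524.   13.] [ 706. -345.  122.]
gauge 0.91 [199. 216.] 842 [529. 234.  81.] [486. 191.   1.] [574. 282.  85.]
gauge 0.72 [278. 227.] 5794 [499.   4.  53.] [ 407. -165.   34.] [758. 147.  82.]
driver 0.84 [352. 284.] 250 [ 328. -214.   22.] [ 279. -227.   12.] [ 389. -199.   27.]
driver 0.69 [410. 210.] 2396 [ 552. -387.   34.] [ 384. -526.   13.] [ 707. -345.  122.]
driver 0.59 [301. 177.] 5414 [632. -48.  86.] [ 532. -189.   78.] [743.  97. 218.]
printer 0.81 [215. 148.] 1977 [734. 211.  74.] [665. 156.  11.] [810. 271.  81.]
```

Run:
```python
from h import *
t=cv2.imread('pics/top.png'); cv2.imwrite('pics/tc.png',cv2.resize(t[120:320,180:440],(780,600),interpolation=cv2.INTER_CUBIC))
```

```text
(no output)
```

View pics/tc.png

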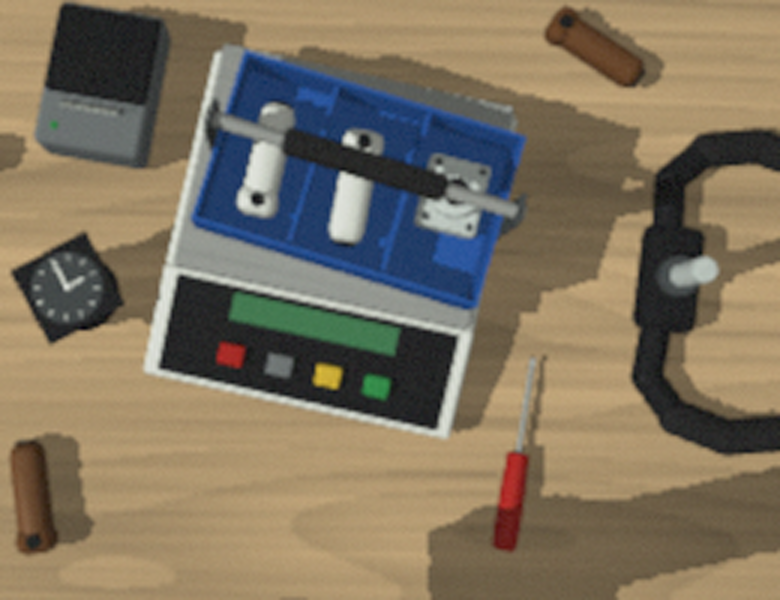

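View pics/side.png

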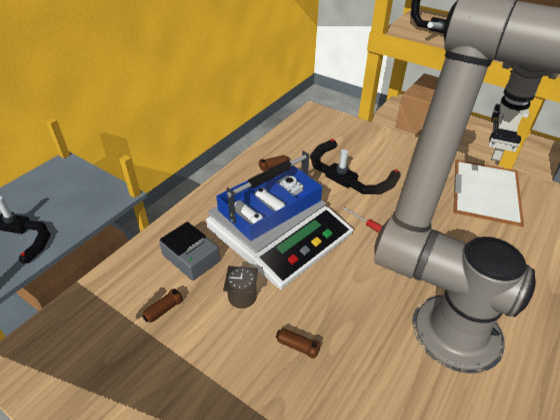

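The top crop shows the keys, in crop pixels, at red (230,355), grey (279,365), yellow (327,376) and green (376,387). The tote has white grips at (262,165) and (350,185) and the hub at (455,195). The brown look-alikes lie on the bench, outside the tote. The side view agrees. Next I'll measure the keys and the handle.

Run:
```python
from h import *
t=bot.capture("top"); W=cloud(t); hsv=cv2.cvtColor(t['img'],cv2.COLOR_BGR2HSV)
X,Y,Z=W[...,0],W[...,1],W[...,2]
roi=(X>410)&(X<500)&(Y>-110)&(Y<110)&(Z>30)
for n,lo,hi in [('yel',20,35),('grn',50,75),('red',0,8)]:
    m=roi&(hsv[...,0]>=lo)&(hsv[...,0]<=hi)&(hsv[...,1]>120)&(hsv[...,2]>90)
    k,l,st,c=cv2.connectedComponentsWithStats(m.astype('uint8'))
    for i in range(1,k):
        if st[i,4]>15: print(n,c[i].round(1),st[i,4],np.nanmean(W[l==i],0).round(1),np.nanmedian(W[l==i],0).round(1))
m=(X>480)&(X<760)&(Y>-230)&(Y<150)&(Z>190)&(hsv[...,2]<70)
p=W[m]; c=p.mean(0); print('handle',m.sum(),c.round(1),np.percentile(p,[2,50,98],axis=0).round(1))
for mm in (m,(X>480)&(X<760)&(Y>-230)&(Y<150)&(Z>190)):
    q=W[mm][:,:2]; d=np.linalg.svd(q-q.mean(0),full_matrices=False)[2][0]; d*=np.sign(d[1]); s=(q-q.mean(0))@d
    print('dir',d,'yaw',np.arctan2(-d[0],d[1]),'mid',q.mean(0)+d*(np.percentile(s,1)+np.percentile(s,99))/2,np.ptp(np.percentile(s,[1,99])))
c=bot.capture('wrist'); print(c['mount'],c['fx'])
```

```text
yel [288.7 244.9] 74 [447.  -19.5  50.6] [446.8 -20.2  51.9]
grn [305.  248.4] 60 [437.5 -68.8  51.3] [438.5 -68.7  52. ]
red [256.3 237.9] 68 [466.3  78.5  50.2] [466.   79.3  51.2]
handle 496 [633.  -40.3 214.9] [[ 607.5 -113.4  198.2]
 [ 632.6  -42.3  216.3]
 [ 663.2   92.2  220.5]]
dir [0.27223596 0.96223052] yaw -0.27571600022052545 mid [639.35635898 -17.94329324] 229.18166680159595
dir [0.27430642 0.96164234] yaw -0.27786838318165064 mid [633.39883626 -44.3063895 ] 286.8066901876949
[[ 6.69605305e-04 -9.52656724e-01 -3.04047229e-01  8.30845286e+01]
 [ 9.99999602e-01  4.58520287e-04  7.65646193e-04  1.52538795e-01]
 [-5.89986171e-04 -3.04047621e-01  9.52656652e-01 -1.57121451e+02]
 [ 0.00000000e+00  0.00000000e+00  0.00000000e+00  1.00000000e+00]] 305.737131950834
```

Request:
apply_moves(motion="0.036 -0.034 0 0;0.036 -0.034 0 0;0.036 -0.034 0 0;0.036 -0.034 0 0;0.036 -0.034 0 0;0.036 -0.034 0 0;0.036 -0.034 0 0;0.036 -0.034 0 0", fingers=-1)

```text
time: 1.95
tool_pos: [337.7, -181.5, 227.0]
tcp_rot: [3.141, -0.001, 0.223]
contact_force: [1.1, -0.2, 0.3]
grip_width: 16.4
finger_force: 0.0
```

Request:
apply_moves(motion="0.036 -0.034 0 0;0.036 -0.034 0 0;0.036 -0.034 0 0;0.036 -0.034 0 0;0 0 0.02 8;0 0 0.03 8;0 0 0.03 8;0 0 0 0")

```text
time: 2.95
tool_pos: [445.9, -17.9, 145.3]
tcp_rot: [3.142, 0.004, -0.194]
contact_force: [-0.1, -0.7, -0.4]
grip_width: 0.7
finger_force: 0.0
```

```bash
cat > k.py <<'E'
from h import *
o=bot.get_obs(); print(o['time'],o['tool_pos'],o['tcp_rot'],o['contact_force'],o['grip_width'])
t=bot.capture("wrist"); W=cloud(t,o); hsv=cv2.cvtColor(t['img'],cv2.COLOR_BGR2HSV)
X,Y,Z=W[...,0],W[...,1],W[...,2]
roi=(X>400)&(X<510)&(Y>-120)&(Y<120)&(Z>25)&(Z<90)
for n,lo,hi in [('yel',20,35),('grn',50,75),('red',0,8)]:
    m=roi&(hsv[...,0]>=lo)&(hsv[...,0]<=hi)&(hsv[...,1]>120)&(hsv[...,2]>90)
    k,l,st,c=cv2.connectedComponentsWithStats(m.astype('uint8'))
    for i in range(1,k):
        if st[i,4]>80: print(n,c[i].round(),st[i,4],np.nanmean(W[l==i],0).round(1),np.nanmedian(W[l==i],0).round(1),np.nanpercentile(W[l==i],2,axis=0).round(),np.nanpercentile(W[l==i],98,axis=0).round())
cv2.imwrite('pics/w1.png',t['img'])
E
python3 k.py
```

```text
2.95 [445.86579638 -17.88788347 145.26669036] [ 3.14158894  0.00449646 -0.19375874] [-0.06943005 -0.67436357 -0.42494048] 0.6651559604386819
yel [279. 211.] 799 [449.8 -21.2  51.7] [450.2 -21.2  52.3] [436. -34.  41.] [461.  -8.  55.]
grn [336. 212.] 634 [439.7 -69.   52.7] [439.9 -68.9  52.8] [429. -82.  49.] [450. -57.  55.]
red [164. 210.] 835 [469.1  75.4  51.4] [469.5  75.3  52.2] [456.  63.  41.] [480.  92.  55.]
```

View pics/w1.png

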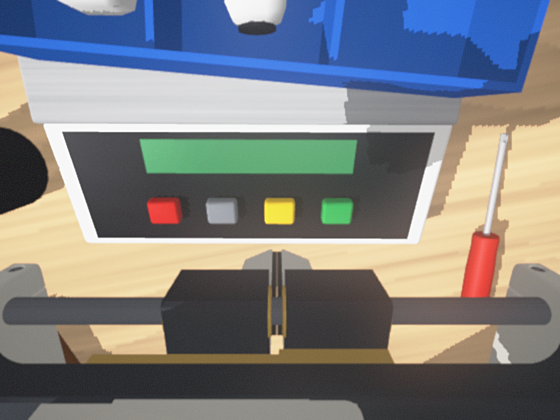

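The wrist view shows yellow at (279,211) and green at (336,212), with the closed fingers in line with yellow. Now I'll press yellow.

Request:
apply_moves(motion="0.003 0.002 0.04 0;0 0 0.04 0;0 0 0.009 0;0 0 0.003 0;0 0 0.002 0;0 0 0 0")

```text
time: 3.75
tool_pos: [450.9, -21.0, 53.9]
tcp_rot: [3.141, -0.003, -0.195]
contact_force: [-0.3, -0.4, 1.9]
grip_width: 0.2
finger_force: 1.2
```

Request:
apply_moves(motion="0 0 0.002 0;0 0 0 0")

```text
time: 4.0
tool_pos: [451.2, -21.1, 51.4]
tcp_rot: [3.141, -0.003, -0.195]
contact_force: [3.3, -0.5, 3.7]
grip_width: 0.7
finger_force: 2.2
```

Request:
apply_moves(motion="0 0 0.0015 0;0 0 0 0")

```text
time: 4.25
tool_pos: [451.4, -21.1, 50.3]
tcp_rot: [3.141, -0.004, -0.195]
contact_force: [2.6, -0.3, 11.8]
grip_width: 0.8
finger_force: 6.2
```

Request:
apply_moves(motion="0 0 0 0;0 0 -0.012 0;0 0 -0.012 0;0 0.025 0 0;0 0.025 0 0;0 0 0 0;0 0 0.012 0;0 0 0.0065 0")

```text
time: 5.25
tool_pos: [439.8, -69.1, 53.8]
tcp_rot: [-3.141, 0.001, -0.194]
contact_force: [0.6, 0.1, 3.2]
grip_width: 0.4
finger_force: 1.4
```

Request:
apply_moves(motion="0 0 0.002 0;0 0 0.002 0;0 0 0.0015 0;0 0 0 0")

```text
time: 5.75
tool_pos: [440.6, -69.4, 50.3]
tcp_rot: [-3.141, -0.001, -0.195]
contact_force: [-2.5, 3.1, 13.9]
grip_width: 0.3
finger_force: 7.0
```

Both keys bottomed. Now I'll go up and over the tote.

Request:
apply_moves(motion="0 0 0 0;0 0 -0.05 0;0 0 -0.05 0;0 0 -0.05 0;0 0 -0.05 0;0 0 -0.05 0;0.03 -0.01 -0.02 0;0 0 0 0", fingers=-1)

```text
time: 6.75
tool_pos: [472.7, -65.8, 320.1]
tcp_rot: [3.141, -0.002, -0.194]
contact_force: [-0.4, 0.4, -1.1]
grip_width: 0.4
finger_force: 0.0
```

```bash
cat > t.py <<'E'
from h import *
import sys
o=bot.get_obs(); print(o['time'],o['tool_pos'],o['tcp_rot'],o['contact_force'])
t=bot.capture("wrist"); W=cloud(t,o); hsv=cv2.cvtColor(t['img'],cv2.COLOR_BGR2HSV)
X,Y,Z=W[...,0],W[...,1],W[...,2]
base=(X>500)&(X<760)&(Y>-230)&(Y<150)
hi=base&(Z>205)&(Z<235)
q=W[hi][:,:2]; d=np.linalg.svd(q-q.mean(0),full_matrices=False)[2][0]; d*=np.sign(d[1]); s=(q-q.mean(0))@d
print('bar yaw',np.arctan2(-d[0],d[1]),'mid',q.mean(0)+d*(s.min()+s.max())/2,np.ptp(s),'z',np.nanpercentile(Z[hi],[5,50,95]))
for n,m in [('black',hi&(hsv[...,2]<60))]:
    q=W[m][:,:2]; s=(q-q.mean(0))@d; a,b=np.percentile(s,[1,99]); w=(q-q.mean(0))@np.array([d[1],-d[0]])
    print(n,q.mean(0)+d*(a+b)/2+np.array([d[1],-d[0]])*np.percentile(w,[3,97]).mean(),b-a,np.ptp(np.percentile(w,[3,97])))
for n in ['hub_mid','grip_a_mid']:
    for r in bot.cut_out(t,n)[:3]:
        m=r['pixels']&base; 
        if m.sum(): print(n,round(r['p'],2),r['point'],m.sum(),((np.nanpercentile(W[m],2,axis=0)+np.nanpercentile(W[m],98,axis=0))/2).round())
cv2.imwrite('pics/%s.png'%sys.argv[1],t['img'])
E
python3 t.py w2
```

```text
6.75 [472.73664644 -65.78334075 320.06900073] [ 3.14118263e+00 -2.40015903e-03 -1.94304893e-01] [-0.37858773  0.42289225 -1.10029564]
bar yaw -0.26029349341211394 mid [632.20533812 -45.38248979] 292.6892945889623 z [207.33300115 215.76550864 218.248783  ]
black [642.42951176 -10.62165821] 213.03954492018386 19.054920400777934
hub_mid 0.63 [209.7, 55.6] 32327 [603. -39. 150.]
hub_mid 0.61 [315.1, 50.5] 2670 [ 624. -137.  111.]
grip_a_mid 0.64 [228.4, 68.0] 2150 [611. -39. 101.]
grip_a_mid 0.48 [213.3, 57.2] 32479 [603. -39. 150.]
grip_a_mid 0.19 [32.4, 51.3] 8 [660.  97. 205.]
```

View pics/w2.png

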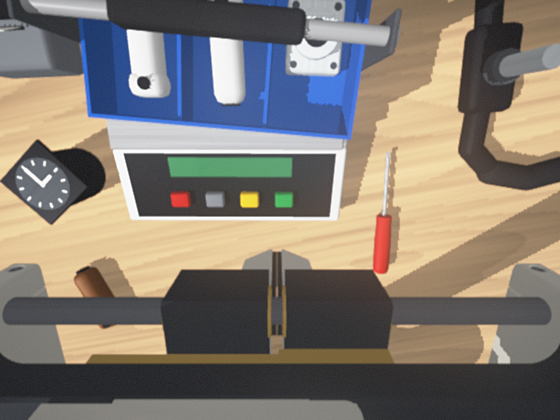

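The wrist view shows the bar running from about (20,5) to (390,35). The hub is in the right compartment at (315,50), and the white grips are at (148,65) and (228,65). The load shifts the balance about 18 mm towards the hub, so I'll grasp there.

Request:
apply_moves(motion="0.038 -0.0085 0 0;0.038 -0.0085 0 0;0.038 -0.0085 0 0;0.038 -0.0085 0 0;0 0 0 -10.7;0 0 0 -10.7;0 0 0 -10.7;0 0 0 -10.7", fingers=1)

```text
time: 7.9
tool_pos: [626.2, -62.1, 317.8]
tcp_rot: [-3.14, 0.002, 0.558]
contact_force: [0.5, 0.3, -0.5]
grip_width: 75.7
finger_force: 0.0
```

Request:
apply_moves(motion="0 0 0 -10.7;0 0 0 -10.7;0 0 0 -10.7;0 0 0 -10.7;0 0 0.04 0;0 0 0 0;0 0 0 0")

```text
time: 8.78
tool_pos: [627.1, -62.1, 279.9]
tcp_rot: [3.142, 0.0, 1.299]
contact_force: [0.1, 1.3, 1.0]
grip_width: 92.1
finger_force: 0.0
```

```bash
python3 t.py w3
```

```text
8.775 [627.08331511 -62.07837524 279.90725278] [3.14152310e+00 1.37076053e-04 1.29860066e+00] [0.05370215 1.25797039 0.96205164]
bar yaw -0.2775895918566061 mid [633.93871665 -47.70244514] 276.41926424977225 z [207.88266966 216.01602413 217.83740558]t.py:11: RuntimeWarning: Mean of empty slice.
  q=W[m][:,:2]; s=(q-q.mean(0))@d; a,b=np.percentile(s,[1,99]); w=(q-q.mean(0))@np.array([d[1],-d[0]])
  ret = um.true_divide(
Traceback (most recent call last):
  File "t.py", line 11, in <module>
    q=W[m][:,:2]; s=(q-q.mean(0))@d; a,b=np.percentile(s,[1,99]); w=(q-q.mean(0))@np.array([d[1],-d[0]])
                                         ~~~~~~~~~~~~~^^^^^^^^^^
IndexError: index -1 is out of bounds for axis 0 with size 0
```

Request:
apply_moves(motion="0 0.0015 0.03 -0.3;0 0 0.03 0;0 0 0.02 0;0 0 0.013 0;0 0 0 0")

```text
time: 9.45
tool_pos: [628.6, -62.4, 186.2]
tcp_rot: [-3.141, 0.0, 1.304]
contact_force: [1.1, -0.3, 0.4]
grip_width: 91.6
finger_force: 0.0
```

Request:
apply_moves(motion="0 0 0 0;0 0 0 0;0 0 0 0;0 0 0 0;0 0 0 0;0 0 0 0;0 0 0 0;0 0 0 0", fingers=-1)

```text
time: 10.45
tool_pos: [628.8, -62.4, 186.2]
tcp_rot: [3.141, 0.0, 1.304]
contact_force: [0.8, -0.8, -0.2]
grip_width: 21.7
finger_force: 29.9
```

Gripped at 21.7 mm. I'll lift it gently by 15 mm and check the balance.

Request:
apply_moves(motion="0 0 -0.003 0;0 0 -0.004 0;0 0 -0.004 0;0 0 -0.004 0;0 0 0 0;0 0 0 0;0 0 0 0;0 0 0 0")

```text
time: 11.45
tool_pos: [628.5, -62.3, 201.0]
tcp_rot: [-3.141, 0.0, 1.304]
contact_force: [0.5, 0.2, -7.6]
grip_width: 22.0
finger_force: 29.9
```

```bash
cat > tilt.py <<'E'
from h import *
import sys
F=[];M=[]
for i in range(3):
    t=bot.capture("top"); o=bot.get_obs(); F.append(o['contact_force']); M.append(o['moment'])
print(o['time'],o['tool_pos'],np.mean(F,0),np.mean(M,0),o['grip_width'])
W=cloud(t); hsv=cv2.cvtColor(t['img'],cv2.COLOR_BGR2HSV)
X,Y,Z=W[...,0],W[...,1],W[...,2]
rim=float(sys.argv[1])
c=np.array([633.3,-45.5]); ux=np.array([.962,-.274]); uy=np.array([.274,.962])
b=(abs(hsv[...,0].astype(int)-110)<15)&(hsv[...,1]>130)&(abs(Z-rim)<22)&(X>500)&(X<770)&(Y>-230)&(Y<150)
P=W[b]; u=(P[:,:2]-c)@ux; v=(P[:,:2]-c)@uy
# upper envelope of rim at bins along v and u
for n,w in (('y',v),('x',u)):
    L=[]
    for e in np.arange(-140,141,20 if n=='y' else 15):
        k=abs(w-e)<10
        if k.sum()>10: L.append((e,np.percentile(P[k,2],90)))
    L=np.array(L); print(n,L.round(1).tolist(),'slope',np.polyfit(L[:,0],L[:,1],1)[0])
s=bot.capture("side"); cv2.imwrite('pics/%s.png'%sys.argv[2],cv2.resize(s['img'][130:300,180:400],(776,600),interpolation=cv2.INTER_CUBIC))
E
python3 tilt.py 155 s2
```

```text
11.6 [628.59110642 -62.3358235  201.15561848] [ 0.43847     0.66385142 -6.90805087] [-0.06295282 -0.03510013  0.02560248] 21.735506355478677
y [[60.0, 157.2], [80.0, 155.2], [100.0, 156.5], [120.0, 154.9], [140.0, 156.1]] slope -0.01199934576804765
x [[-80.0, 156.1], [-65.0, 156.2], [-50.0, 156.1], [-35.0, 154.2], [-20.0, 155.0], [-5.0, 156.6], [40.0, 155.7], [55.0, 156.3], [70.0, 156.5], [85.0, 154.1]] slope -0.002232720212215376
```

View pics/s2.png

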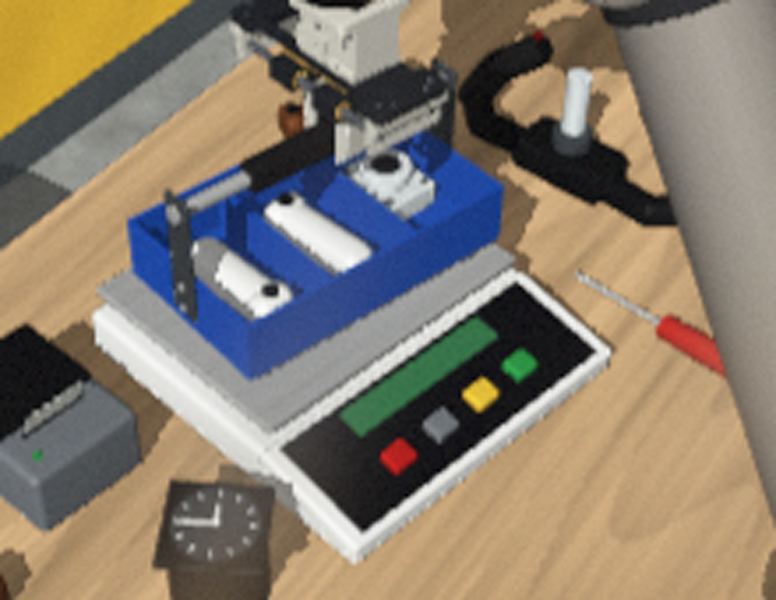

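The side view shows the tote level just above the pan, with all three parts in it. Lifting to about 100 mm.

Request:
apply_moves(motion="0 0 -0.006 0;0 0 -0.012 0;0 0 -0.015 0;0 0 -0.015 0;0 0 -0.015 0;0 0 -0.012 0;0 0 -0.007 0;0 0 -0.003 0")

```text
time: 12.65
tool_pos: [628.6, -62.3, 286.5]
tcp_rot: [3.141, 0.0, 1.304]
contact_force: [0.1, -1.4, -8.0]
grip_width: 21.8
finger_force: 29.9
```

Request:
apply_moves(motion="0 0 0 0;0 0 0 0;0 0 0 0;0 0 0 0;0 0 0 0;0 0 0 0;0 0 0 0;0 0 0 0")

```text
time: 13.65
tool_pos: [628.6, -62.3, 286.2]
tcp_rot: [3.142, 0.0, 1.304]
contact_force: [-0.2, 0.1, -7.0]
grip_width: 21.6
finger_force: 29.9
```

```bash
python3 tilt.py 240 s3
```

```text
13.8 [628.59686974 -62.31473302 286.19309806] [ 0.2121826  -0.43684027 -6.77105414] [-0.04835818 -0.08603882  0.02309132] 21.71990532795319
y [[-100.0, 240.2], [-80.0, 241.8], [-60.0, 240.2], [-40.0, 240.8], [-20.0, 241.2], [0.0, 241.7], [60.0, 241.5], [80.0, 240.0], [100.0, 240.0], [120.0, 240.3], [140.0, 241.2]] slope -0.001440612188995646
x [[-80.0, 241.1], [-65.0, 241.2], [-50.0, 241.5], [-35.0, 239.9], [-20.0, 241.2], [-5.0, 244.9], [25.0, 240.3], [40.0, 240.8], [55.0, 240.4], [70.0, 241.0], [85.0, 239.2]] slope -0.007586320070772965
```

View pics/s3.png

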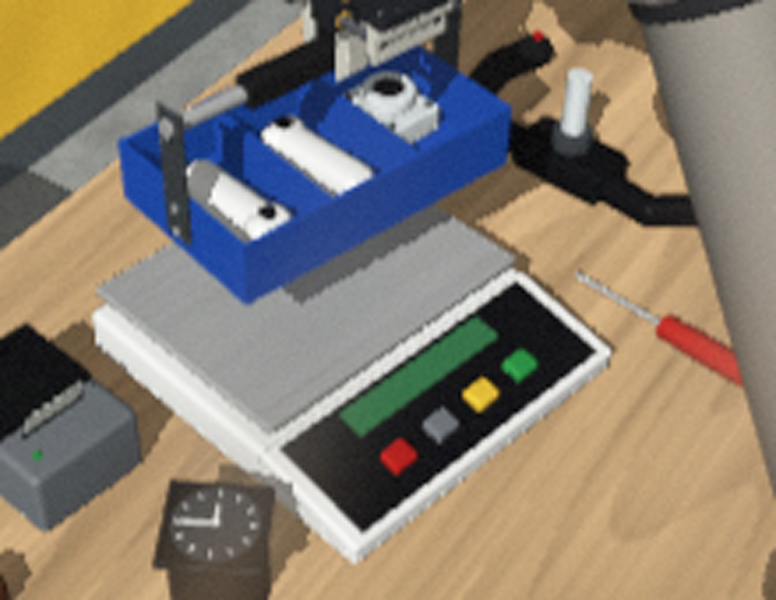

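The tote hangs level and still with its rim at z 240, so about 100 mm of air under it. All three parts are in it and the bystanders look untouched. Handing in.

```bash
python3 -c "
from plant import bot
print(bot.close_job())"
```

```text
the job is handed in; nothing more can be done
None
```

I pressed the yellow key and then the green one fully down, and handed the job in with the tote held level and still about 100 mm above the pan, all three parts in it; no verdict came back on hand-in.

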